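# Open the sample lockbox with its combination dial

## Task

Open the grey lockbox. Its combination is: turn the dial left (anticlockwise) two full turns and on to 4, then right (clockwise) past 4 once and on to 7, then gently left until you feel the bolt drop in and stop the dial somewhere between 6 and 2, without forcing the dial once it has caught. Then lift the lid open by about 60 degrees or more, so that it stays up by itself, and leave the things round the box where they are.

Things in the scene. Friction and masses are not known exactly. Their poses are not given: they have to be found in the camera images.
- lockbox: Grey steel lockbox fixed on the desk: 184 mm deep (its x, to the hinge side), 250 wide (its y, to the left), 85 high. Origin: centre of its underside. Seen from the front, the right 105 mm of its top is a fixed deck with the dial, the left 143 mm the lid. An orange flag in a slot in the deck's front left corner moves 7 mm to the right when the bolt is drawn.
- dial_axis (a point): Point on the dial's axis, on the deck's top face. The dial is a black disc of 82 mm, its face 14 mm above the deck, on a 98 mm ring with twelve white marks 30 degrees apart, numbered 0 to 11 clockwise like hours: 0 the double mark at the back (box +x), 3 right, 6 front, 9 left. The dial stands at the number its finger knob is next to; set it within 8 degrees.
- dial_spinner (a point): Centre of the dial's grey upright finger knob, its pointer and grip: 14 mm across, 32 mm tall, from 16 to 48 mm above the deck, 30 mm from the dial's axis. It spins freely on its own pin, so it can be held and led round in circles with the hand keeping its heading. This takes 1 to 4 N until the dial catches.
- dial (a joint): Turn of the dial in rad, counted on over full turns, positive anticlockwise from above; number n is at -n x pi/6 (plus full turns). It drives two hidden wheels through pins with almost a turn of play each; their start is unknown. With both set, turning left, the dial meets its catch between 6 and 2 (place unknown): the spring bolt drops in and it stops dead.
- bolt: The lock's spring bolt, hidden under the deck between dial and lid. Origin at its nose, at deck height. With the combination right its spring draws it 6 to 7 mm towards the box's -y (its y in the lockbox frame goes from -46.5 mm, locked, to -52 mm or beyond). It must not get more than 16 N (11 N at the finger knob), from the caught dial or from the locked lid.
- lid (a joint): Opening of the lid in rad: 0 shut, to 1.4. The hinge is stiff: the lid (about 0.5 kg) stays where it is left and takes 5 to 8 N at the handle to lift. It cannot be lifted while the bolt is locked.
- lid_handle (a point): Middle of the lid's bar handle: a round steel bar of 10 mm diameter, 76 mm long in the box's y direction, near the lid's front edge, with 25 mm clear under it (bar centre 30 mm above the lid's top face). It swings with the lid about the hinge.
- lid_hinge (a point): Point on the lid's hinge axis, level with the handle's middle in y. The axis runs along the box's y at its back edge, 82 mm above the desk. With the lid shut the handle's middle lies 163 mm in front of this axis and 33 mm above it.
- stain_bottle: Bystander: white bottle with a black cap, 46 mm across, 85 mm tall, left of the lockbox. Origin at its foot.
- amber_dish: Bystander: closed amber petri dish, 84 mm across, left of the lockbox. Origin at its underside.
- notebook: Bystander: blue notebook, 105 x 152 x 14 mm, near the desk's front edge. Origin at its underside.
- white_plate: Bystander: white 96-well plate, 85 x 128 x 14 mm, right of the lockbox. Origin at its underside.

How it is judged:
By the outcome, as a careful person would: the job done as asked, in the order asked, and still so for the second after the job is handed in, with the robot touching nothing.
It also fails if it takes over 72 s, if anything falls off the work surface, if the arm or the gripper's body presses on something with over 40 N, if the wrist force passes 120 N, or if a joint passes its speed limit or range.

## Robot

A 6-joint arm with a two-finger parallel gripper is mounted at the origin on a cart in front of the work surface, level with it; the furniture and walls round the work are solid. World frame = base frame: x ahead of the robot, y to its left, z up, the work surface at z = 0. Lengths are in mm, angles in rad, forces in N, time in s.
With the tool pointing down it reaches from about 300 to 775 mm from the base axis. Payload 14.6 kg.
Tool frame: the origin (TCP) lies on the centre line of the jaws, within the pads' length; the fingertips stand 22 mm ahead of it and the grasp point (between the pads) lies 3 mm ahead of it (manip.tcp_to_tips is the distance from the TCP to the fingertips, in mm); z points along the fingers, y is the direction in which the jaws open and shut (so a half turn about z gives the same grasp; the last joint's range is limited). The gripper opens to 94 mm and grips with 3 to 60 N. Pads are 16 mm wide; open, the fingers measure 119 mm over their backs; the gripper's body (75 mm by 177 mm) begins 78 mm behind the grasp point.
Start: joints at [1.102, 0.3, 1.521, -0, 1.321, -0.067], TCP at [215.088, 506.188, 227.446] pointing down, gripper open.
Joint ranges: [-3.03, 3.03], [-0.79, 2.21], [0.23, 2.52], [-1.04, 4.18], [0, 3.07], [-2.55, 2.55]. Speed limits (rad/s): [2.22, 2.22, 2.57, 3.14, 3.14, 3.14].

## Interface

Orientations are given as [roll, pitch, yaw] about the fixed x, y, z axes, in that order (R = Rz(yaw) Ry(pitch) Rx(roll)).
In Python, from cell import manip, vision, workorder gives the robot as it stands.
- The arm moves only by the tool carry_out, never from a script. Its argument "deltas" is a list of rows, each a list of 3 entries, a list of its own where there are three numbers: the shift along the tool's x, y, z in cm, then the turn about the tool's z in degrees, then the opening, from 0 (shut) to 1 (fully open). A call has 1 to 20 rows; each row shifts and turns the commanded pose from where the row before left it, along the tool's axes as they then stand; what a row does not reach is not made up. A row lasts 1/12 s, in which the tool goes at most 41.7 mm and 7.16 degrees, less where a joint would pass 70% of its speed; a pose out of reach is approached as far as the arm can. A call with a gripper value outside its range is refused whole. The fingers move at their own pace and stop on an object; "grip_force" is the grip in N (left out, the last holds). Time passes only in rows, so rows that do not move let the fingers close. It gives the time, the measured TCP pose, the force and the opening at its end, in the units of the state.
- manip.read_state(): the state, without advancing time (a new reading comes with each control period).
- vision.camera(name): name is "side" or "top"; returns (picture, depth): 420x560x3 uint8, red, green, blue; 420x560 float32, mm along the optical axis (not along the pixel's ray), 0 where there is no reading.
- vision.calibration(name): a dict with "mtx" (3x3 intrinsics, pixels), "distortion" ([k1, k2, p1, p2, k3] as OpenCV has them; the pictures are not rectified), "eye" and "orientation" of the camera in the world. Camera axes: x right, y down, z forward; pixel columns grow to the right and rows downward; lengths in mm; the calibration is good to about 2 mm. A picture is of the moment at which its call begins. calibration takes no time and is no camera call.
- workorder.sign_off(): hands the job in, once; it reports no verdict.
The state is a dict: "clock": time; "joints": joint angles; "qd": joint speeds; "effort": joint torques, N m; "eef_pos": TCP position; "eef_rot": TCP orientation; "wrist_force": force on the tool from outside, world axes, zero at the start; "moment": the same for the moment, N m; "finger_gap": finger opening in mm.
Only numpy, scipy, OpenCV 4.12 (cv2) and the standard library are available. Lean on these libraries where they do the work, as an engineer would, in place of code of your own. Each camera call takes 0.05 s, during which the arm holds its last target.

## Working session

There is one attempt and no reset: what is moved stays moved. The work goes in short steps, Python scripts to look and compute and a tool call to move; the robot and the scene stay as the last step left them, time stands still between calls to the robot, and variables do not carry over. Pictures are saved under pics/ and viewed, and the job is handed in when it is done.

Besides the shell and the picture viewer there is one more tool, called after "Call:" in YAML: its name, and indented under it one key for each argument. carry_out: Moves the arm, as the interface text tells. Its arguments: {"type":"object","properties":{"deltas":{"type":"array","items":{"type":"array"}},"grip_force":{"type":"number"}},"required":["deltas"]}

```bash
ls; mkdir -p pics
python3 - <<'E'
from cell import manip, vision, workorder
import cv2
for n in("side","top"):
    p,d=vision.camera(n); cv2.imwrite(f"pics/{n}0.png",p[:,:,::-1]); c=vision.calibration(n); print(n,c)
print(manip.read_state())
E
```

```text
pics
side {'mtx': array([[511.41657844,   0.        , 274.24344928],
       [  0.        , 511.41657844, 213.79574814],
       [  0.        ,   0.        ,   1.        ]]), 'distortion': array([-0.18231264,  0.        ,  0.        ,  0.        ,  0.        ]), 'eye': array([  39.68014186, -842.06113032,  658.81236785]), 'orientation': array([-2.08940898,  0.02507755, -0.51620483])}
top {'mtx': array([[379.83262137,   0.        , 276.32195213],
       [  0.        , 379.83262137, 208.71104871],
       [  0.        ,   0.        ,   1.        ]]), 'distortion': array([-0.06818552,  0.        ,  0.        ,  0.        ,  0.        ]), 'eye': array([ 307.48829944,   27.43212284, 1038.1653068 ]), 'orientation': array([-2.91872355,  0.00326577, -1.59845174])}
{'clock': 0.1, 'joints': array([ 1.10243326e+00,  3.00386851e-01,  1.52152597e+00, -9.35932341e-06,
        1.32069993e+00, -6.66041702e-02]), 'qd': array([-3.32641754e-04,  6.85442618e-05, -1.54287209e-03, -3.25659167e-04,
       -4.59895494e-04, -7.40966620e-04]), 'effort': array([-6.49764424e-04, -5.32636857e+01, -3.53282332e+01,  7.09492341e-02,
        2.34367879e-02, -7.76543766e-05]), 'eef_pos': array([214.97978354, 506.00961859, 226.95584349]), 'eef_rot': array([-3.14057421e+00, -5.88473049e-05,  2.73983605e+00]), 'wrist_force': array([-0.2188792 , -0.27530159,  0.53419612]), 'moment': array([-0.04556307, -0.04410357,  0.01136104]), 'finger_gap': 94.2889777787446}
```

View pics/side0.png

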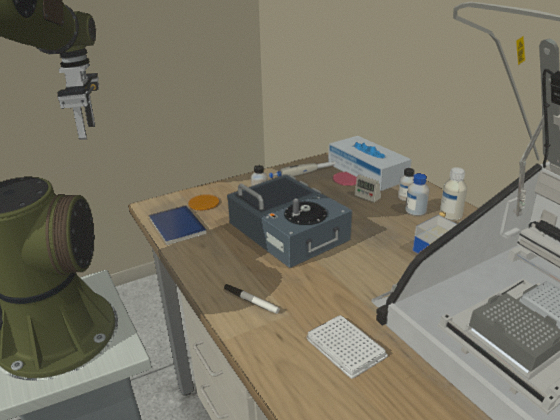

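View pics/top0.png

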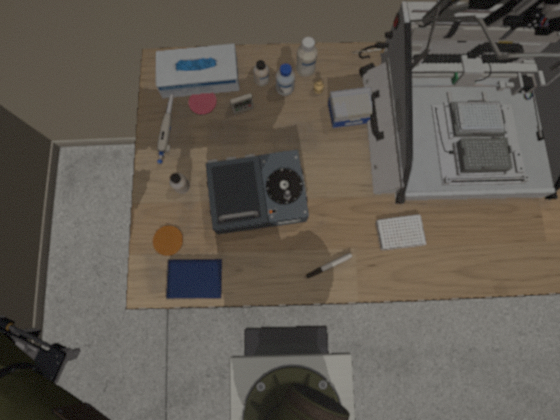

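The side view has the box near (290,220) with the dial at (306,212) and the handle at (249,193). In the top view the box is near (257,190), the dial near (284,185) and the handle near (238,215). Next I'll zoom in and measure.

```bash
cat > h.py <<'E'
import numpy as np, cv2
from scipy.spatial.transform import Rotation as Ro
from cell import manip, vision, workorder
def cal(n):
    c=vision.calibration(n); return c['mtx'],c['distortion'],np.array(c['eye']),Ro.from_euler('xyz',c['orientation']).as_matrix()
def ray(n,uv):
    K,D,e,R=cal(n); p=cv2.undistortPoints(np.array(uv,float).reshape(-1,1,2),K,D).reshape(-1,2)
    return e,np.c_[p,np.ones(len(p))]@R.T
def onz(n,uv,z):
    e,d=ray(n,uv); return e+d*((z-e[2])/d[:,2])[:,None]
def proj(n,P):
    K,D,e,R=cal(n); q=(np.array(P,float).reshape(-1,3)-e)@R
    return cv2.projectPoints(q,np.zeros(3),np.zeros(3),K,D)[0].reshape(-1,2)
def tri(uv1,uv2):
    e1,d1=ray("side",uv1); e2,d2=ray("top",uv2); out=[]
    for a,b in zip(d1,d2):
        t=np.linalg.lstsq(np.c_[a,-b],e2-e1,rcond=None)[0]; p,q=e1+t[0]*a,e2+t[1]*b; out.append(np.r_[(p+q)/2,np.linalg.norm(p-q)])
    return np.array(out)
def crop(n,x0,y0,w,h,s,name,gain=1):
    p,d=vision.camera(n); c=cv2.resize(p[y0:y0+h,x0:x0+w],None,fx=s,fy=s,interpolation=cv2.INTER_CUBIC)
    cv2.imwrite(f"pics/{name}.png",cv2.convertScaleAbs(c,alpha=gain)[:,:,::-1]); return p,d
E
python3 - <<'E'
from h import *
crop("top",195,140,125,100,6,"t1",2.2)
crop("side",220,165,140,105,5.5,"s1",1.3)
E
```

```text
(no output)
```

View pics/t1.png

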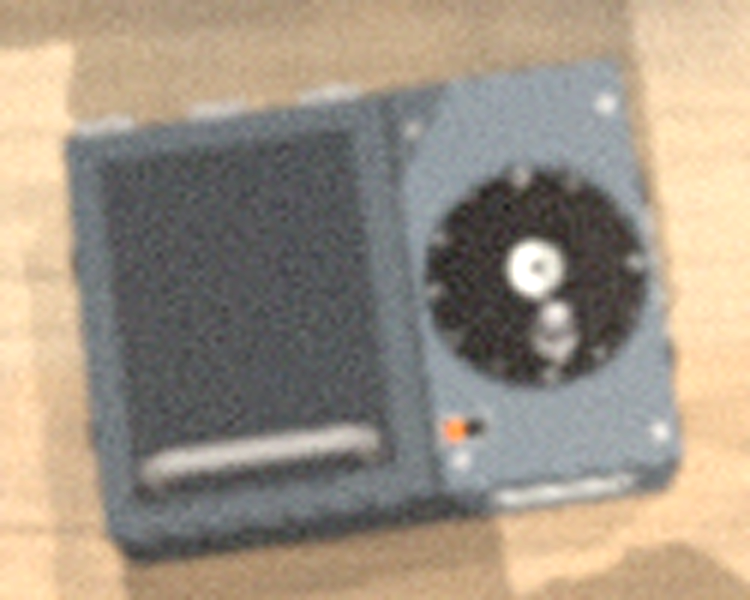

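View pics/s1.png

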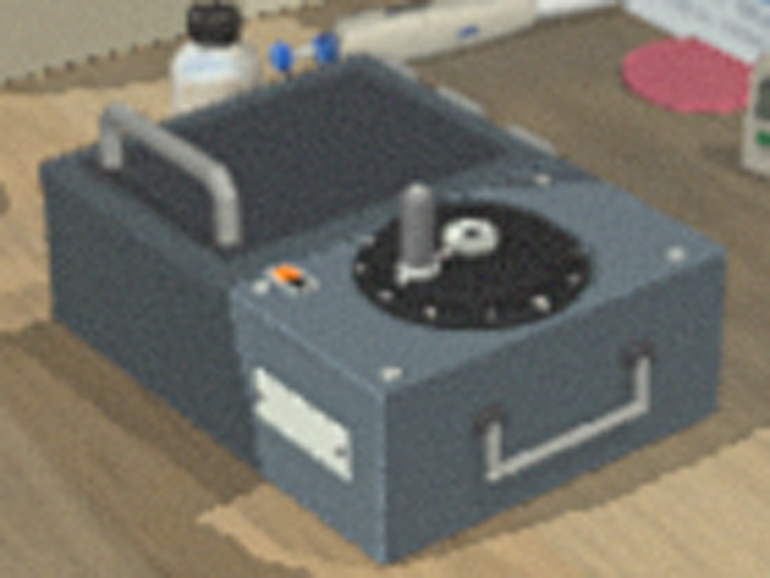

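Run:
```python
from h import *
np.set_printoptions(precision=1,suppress=True)
T=lambda *l:[(x/6+195-.4,y/6+140-.4) for x,y in l]
S=lambda *l:[(x/5.5+220-.4,y/5.5+165-.4) for x,y in l]
print("nadir",proj("top",[307,27,0]))
print("hub",onz("top",T((535,268)),101),onz("side",S((470,236)),101))
print("hub tri",tri(S((470,236)),T((535,268))))
print("screws top FL BL BR FR",onz("top",T((460,460),(412,130),(606,104),(660,430)),85))
print("screws side FL BL BR FR",onz("side",S((262,288),(543,180),(677,253),(391,374)),85))
print("handle tri ends L,R", tri(S((115,112),(228,182)),T((150,470),(372,438))))
print("knob top side @133",onz("side",S((418,186)),133), "top@133",onz("top",T((553,312),(558,350)),133))
print("knob top tri",tri(S((418,190),(418,190)),T((553,312),(558,350))))
print("flag",onz("top",T((455,430)),85),onz("side",S((288,273)),85))
```

```text
nadir [[277.8 294.7]]
hub [[583.7   3.7 101. ]] [[582.8   3.1 101. ]]
hub tri [[583.6   3.8 100.5   0.6]]
screws top FL BL BR FR [[504.   38.1  85. ]
 [653.4  55.6  85. ]
 [663.2 -30.6  85. ]
 [514.7 -47.9  85. ]]
screws side FL BL BR FR [[503.2  35.6  85. ]
 [652.3  52.8  85. ]
 [663.3 -30.5  85. ]
 [513.4 -49.   85. ]]
handle tri ends L,R [[500.1 166.1 110.5   4.1]
 [508.7  73.8 115.1   1.1]]
knob top side @133 [[556.2   0.1 133. ]] top@133 [[555.2  -2.3 133. ]
 [539.   -3.8 133. ]]
knob top tri [[555.1  -2.2 132.6   0.5]
 [544.7  -6.3 135.3  13.3]]
flag [[517.2  39.9  85. ]] [[518.2  40.7  85. ]]
```

Call:
carry_out:
  deltas:
    - [[0,0,0],6.02,0.6]
    - [[0,0,0],6.02,0.6]
    - [[0,0,0],6.02,0.6]
    - [[0,0,0],6.02,0.6]
    - [[0,0,0],6.02,0.6]
    - [[0,0,0],6.02,0.6]
    - [[0,0,0],6.02,0.4]
    - [[0,0,0],6.02,0.4]
    - [[0,0,0],6.02,0.4]
    - [[0,0,0],6.02,0.4]
    - [[0,0,0],0,0.4]
  grip_force: 8

```text
clock: 1.12
eef_pos: [215.1, 506.1, 227.3]
eef_rot: [-3.141, 0.0, 1.684]
wrist_force: [-0.1, -0.0, 0.1]
finger_gap: 37.8
```

```bash
cat >> h.py <<'E'
def totool(target,s=None):
    s=s or manip.read_state(); R=Ro.from_euler('xyz',s['eef_rot']).as_matrix(); return R.T@(np.array(target)-s['eef_pos'])/10
E
python3 - <<'E'
from h import *
np.set_printoptions(precision=3,suppress=True)
s=manip.read_state(); print(s['clock'],s['eef_pos'],np.degrees(s['eef_rot']),s['finger_gap'],totool([553.9,-1.5,227]))
p,d=vision.camera("side")
# handle: grey bright in top; fit bar
p,d=vision.camera("top"); 
sub=p[200:230,210:265].astype(int); m=(sub.sum(2)>sub.sum(2).max()*0.0+230); 
c=cv2.resize(p[205:228,212:264],None,fx=14,fy=14,interpolation=cv2.INTER_NEAREST); cv2.imwrite("pics/hn.png",cv2.convertScaleAbs(c,alpha=2)[:,:,::-1])
E
```

```text
1.1167 [215.077 506.131 227.303] [-179.99     0.013   96.488] 37.7818505137601 [-54.267  27.929   0.038]
```

View pics/hn.png

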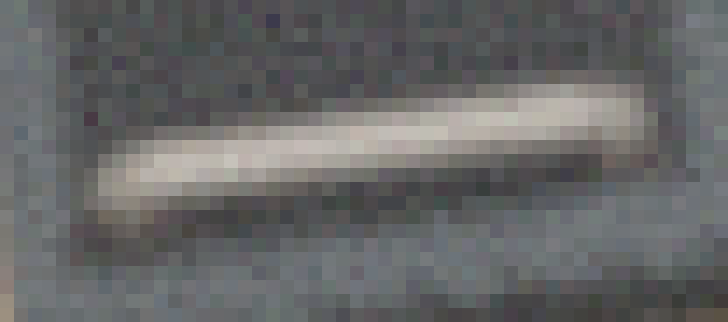

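Call:
carry_out:
  deltas:
    - [[-1.4,0.7,0],0,0.4]
    - [[-2.8,1.4,0],0,0.4]
    - [[-2.9,1.5,0],0,0.4]
    - [[-2.9,1.5,0],0,0.4]
    - [[-2.9,1.5,0],0,0.4]
    - [[-2.9,1.5,0],0,0.4]
    - [[-2.9,1.5,0],0,0.4]
    - [[-2.9,1.5,0],0,0.4]
    - [[-2.9,1.5,0],0,0.4]
    - [[-2.9,1.5,0],0,0.4]
    - [[-2.9,1.5,0],0,0.4]
    - [[-2.9,1.5,0],0,0.4]
    - [[-2.9,1.5,0],0,0.4]
    - [[-2.9,1.5,0],0,0.4]
    - [[-2.9,1.5,0],0,0.4]
    - [[-2.9,1.5,0],0,0.4]
    - [[-2.9,1.5,0],0,0.4]
    - [[-2.9,1.5,0],0,0.4]
    - [[-2.9,1.4,0],0,0.4]
    - [[-0.77,0.43,0],0,0.4]

```text
clock: 2.88
eef_pos: [557.9, -3.1, 227.0]
eef_rot: [-3.141, 0.0, 1.69]
wrist_force: [-1.0, 0.2, 0.5]
finger_gap: 37.8
```

Call:
carry_out:
  deltas:
    - [[0,0,0],0,0.4]
    - [[0,0,0],0,0.4]
    - [[0,0,0],0,0.4]

```text
clock: 3.13
eef_pos: [556.0, 1.3, 227.5]
eef_rot: [-3.141, -0.0, 1.691]
wrist_force: [0.5, -0.0, 1.0]
finger_gap: 37.5
```

Run:
```python
from h import *
np.set_printoptions(precision=3,suppress=True)
s=manip.read_state(); print(s['clock'],s['eef_pos'],np.degrees(s['eef_rot']),s['finger_gap'],totool([553.9,-1.5,127]))
print(onz("top",[(238.3,214.6)],119))
crop("side",220,130,140,140,4,"s2",1.3)
```

```text
3.1333 [555.988   1.321 227.491] [-179.993   -0.011   96.896] 37.530061713346164 [-0.257 -0.24  10.049]
[[503.539 119.159 119.   ]]
```

View pics/s2.png

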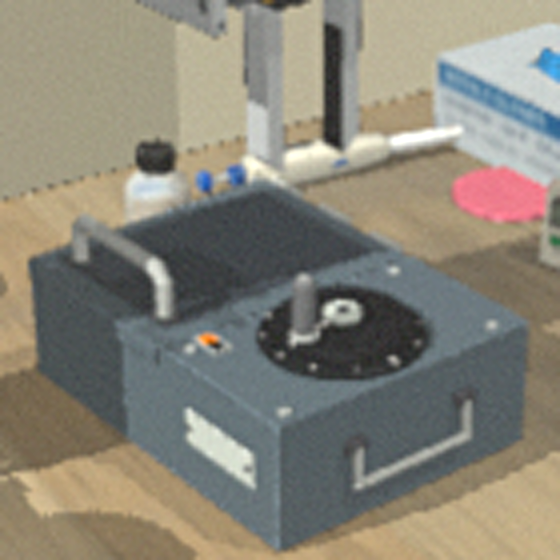

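The open fingers hang above the knob at about (300,140) in the crop, with the knob at (304,305). Next I lower and grip it.

Call:
carry_out:
  deltas:
    - [[-0.26,-0.24,0.5],0,0.4]
    - [[0,0,1.5],0,0.4]
    - [[0,0,2],0,0.4]
    - [[0,0,2],0,0.4]
    - [[0,0,2],0,0.4]
    - [[0,0,1.2],0,0.4]
    - [[0,0,0.8],0,0.4]
    - [[0,0,0],0,0.4]
    - [[0,0,0],0,0.4]

```text
clock: 3.93
eef_pos: [554.6, -2.5, 128.0]
eef_rot: [3.141, 0.0, 1.689]
wrist_force: [1.0, 0.3, -0.5]
finger_gap: 37.7
```

Run:
```python
from h import *
np.set_printoptions(precision=3,suppress=True)
s=manip.read_state(); print(s['clock'],s['eef_pos'],np.degrees(s['eef_rot']),s['wrist_force'],totool([553.9,-1.5,127]))
crop("side",220,130,140,140,4,"s3",1.3)
```

```text
3.9333 [554.57   -2.463 127.963] [179.975   0.003  96.798] [ 0.99   0.334 -0.482] [ 0.104 -0.055  0.096]
```

View pics/s3.png

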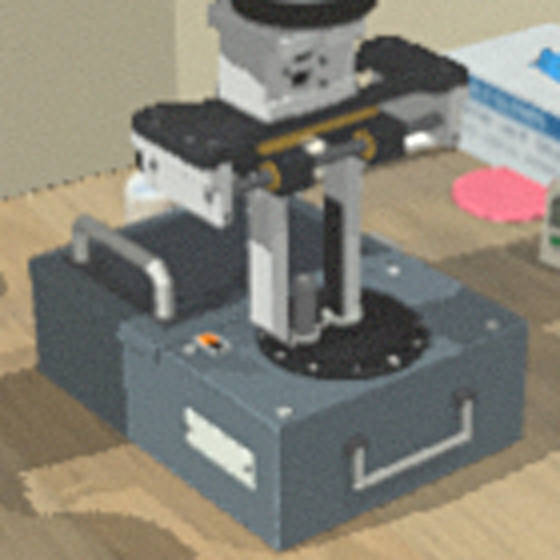

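The knob at (304,290) sits between the fingers, so I close on it.

Call:
carry_out:
  deltas:
    - [[0.1,0,0.1],0,0.2]
    - [[0,0,0],0,0.15]
    - [[0,0,0],0,0.1]
    - [[0,0,0],0,0.05]
    - [[0,0,0],0,0.0]
    - [[0,0,0],0,0.0]
    - [[0,0,0],0,0.0]
  grip_force: 10

```text
clock: 4.57
eef_pos: [554.0, -1.7, 126.7]
eef_rot: [-3.141, 0.0, 1.689]
wrist_force: [-5.0, -1.1, 5.9]
finger_gap: 13.7
```

Run:
```python
from h import *
np.set_printoptions(precision=3,suppress=True)
s=manip.read_state(); print(s['clock'],s['eef_pos'],np.degrees(s['eef_rot']),s['wrist_force'],s['moment'],s['finger_gap'])
crop("side",220,130,140,140,4,"s4",1.3)
# table of positions in tool axes, left by 10deg from -177.3 box
a=np.radians(-177.3+10*np.arange(37)); P=3*np.c_[np.sin(a),np.cos(a)]; print(np.diff(P,axis=0)[:18].round(2).tolist())
```

```text
4.5667 [554.017  -1.7   126.726] [-179.96     0.001   96.777] [-5.018 -1.099  5.913] [-0.124  1.1   -0.029] 13.665430885431634
[[-0.52, 0.07], [-0.5, 0.16], [-0.46, 0.24], [-0.41, 0.32], [-0.35, 0.39], [-0.28, 0.44], [-0.2, 0.48], [-0.11, 0.51], [-0.02, 0.52], [0.07, 0.52], [0.16, 0.5], [0.24, 0.46], [0.32, 0.41], [0.39, 0.35], [0.44, 0.28], [0.48, 0.2], [0.51, 0.11], [0.52, 0.02]]
```

View pics/s4.png

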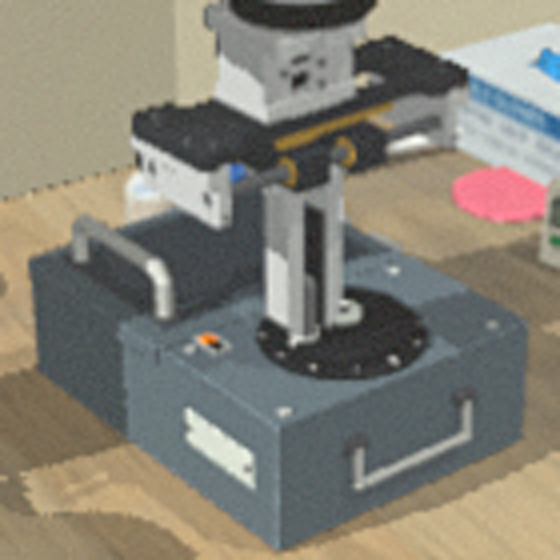

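Call:
carry_out:
  deltas:
    - [[0,-0.05,-0.1],0,0]
    - [[0,0,0],0,0]
    - [[0,0,0],0,0]

```text
clock: 4.87
eef_pos: [553.8, -1.7, 127.0]
eef_rot: [-3.141, -0.0, 1.689]
wrist_force: [3.7, -1.0, -7.5]
finger_gap: 13.6
```

Call:
carry_out:
  deltas:
    - [[0,0.02,0.06],0,0]
    - [[-0.26,0.02,0],0,0]
    - [[-0.26,0.05,0],0,0]
    - [[-0.5,0.16,0],0,0]
    - [[-0.46,0.24,0],0,0]
    - [[-0.41,0.32,0],0,0]
    - [[-0.35,0.39,0],0,0]
    - [[-0.28,0.44,0],0,0]
    - [[-0.2,0.48,0],0,0]
    - [[-0.11,0.51,0],0,0]

```text
clock: 5.7
eef_pos: [583.3, -25.7, 126.8]
eef_rot: [-3.141, -0.003, 1.689]
wrist_force: [-3.5, 14.0, -0.9]
finger_gap: 13.6
```

Run:
```python
from h import *
np.set_printoptions(precision=3,suppress=True)
s=manip.read_state(); print(s['clock'],s['eef_pos'],np.degrees(s['eef_rot']),s['wrist_force'],s['moment'],s['finger_gap'])
crop("side",220,130,140,140,4,"s5",1.3)
```

```text
5.7 [583.32  -25.742 126.752] [-179.959   -0.15    96.782] [-3.501 14.003 -0.944] [2.391 0.698 0.002] 13.571299178215432
```

View pics/s5.png

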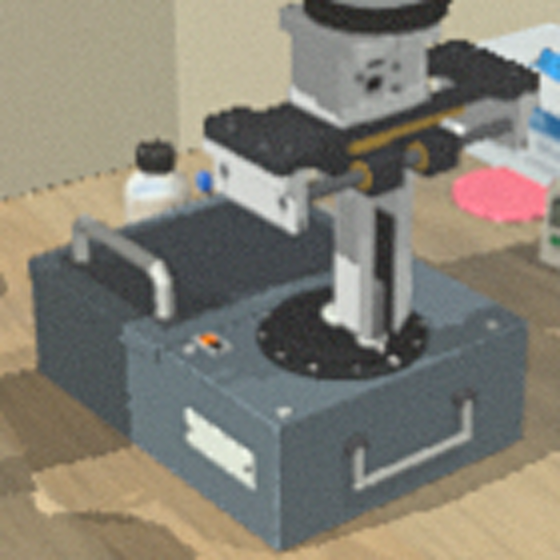

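Call:
carry_out:
  deltas:
    - [[0.06,0.26,0],0,0]
    - [[0,0.26,0],0,0]
    - [[0.07,0.52,0],0,0]
    - [[0.16,0.5,0],0,0]
    - [[0.24,0.46,0],0,0]
    - [[0.32,0.41,0],0,0]
    - [[0.39,0.35,0],0,0]
    - [[0.44,0.28,0],0,0]
    - [[0.48,0.2,0],0,0]
    - [[0.51,0.11,0],0,0]
    - [[0.52,0.02,0],0,0]

```text
clock: 6.67
eef_pos: [613.0, 8.2, 126.9]
eef_rot: [-3.141, 0.001, 1.689]
wrist_force: [-2.3, -3.8, -1.0]
finger_gap: 13.6
```

Call:
carry_out:
  deltas:
    - [[0.52,-0.07,0],0,0]
    - [[0.5,-0.16,0],0,0]
    - [[0.46,-0.24,0],0,0]
    - [[0.41,-0.32,0],0,0]
    - [[0.35,-0.39,0],0,0]
    - [[0.28,-0.44,0],0,0]
    - [[0.2,-0.48,0],0,0]
    - [[0.11,-0.51,0],0,0]
    - [[0.02,-0.52,0],0,0]
    - [[-0.07,-0.52,0],0,0]

```text
clock: 7.5
eef_pos: [572.8, 32.7, 126.9]
eef_rot: [-3.142, -0.001, 1.689]
wrist_force: [3.0, 3.1, -1.1]
finger_gap: 13.7
```

Call:
carry_out:
  deltas:
    - [[-0.16,-0.5,0],0,0]
    - [[-0.24,-0.46,0],0,0]
    - [[-0.32,-0.41,0],0,0]
    - [[-0.39,-0.35,0],0,0]
    - [[-0.44,-0.28,0],0,0]
    - [[-0.48,-0.2,0],0,0]
    - [[-0.51,-0.11,0],0,0]
    - [[-0.52,-0.02,0],0,0]

```text
clock: 8.17
eef_pos: [553.8, -1.4, 126.9]
eef_rot: [-3.141, -0.0, 1.689]
wrist_force: [1.8, 4.9, -1.3]
finger_gap: 13.9
```

Call:
carry_out:
  deltas:
    - [[-0.52,0.07,0],0,0]
    - [[-0.5,0.16,0],0,0]
    - [[-0.46,0.24,0],0,0]
    - [[-0.41,0.32,0],0,0]
    - [[-0.35,0.39,0],0,0]
    - [[-0.28,0.44,0],0,0]
    - [[-0.2,0.48,0],0,0]
    - [[-0.11,0.51,0],0,0]
    - [[-0.02,0.52,0],0,0]
    - [[0.07,0.52,0],0,0]
    - [[0.16,0.5,0],0,0]
    - [[0.24,0.46,0],0,0]
    - [[0.32,0.41,0],0,0]
    - [[0.39,0.35,0],0,0]
    - [[0.44,0.28,0],0,0]
    - [[0.48,0.2,0],0,0]
    - [[0.51,0.11,0],0,0]
    - [[0.52,0.02,0],0,0]

```text
clock: 9.67
eef_pos: [613.1, 7.5, 126.9]
eef_rot: [-3.141, 0.002, 1.689]
wrist_force: [-1.6, -4.8, 1.5]
finger_gap: 13.7
```

Call:
carry_out:
  deltas:
    - [[0.52,-0.07,0],0,0]
    - [[0.5,-0.16,0],0,0]
    - [[0.46,-0.24,0],0,0]
    - [[0.41,-0.32,0],0,0]
    - [[0.35,-0.39,0],0,0]
    - [[0.28,-0.44,0],0,0]
    - [[0.2,-0.48,0],0,0]
    - [[0.11,-0.51,0],0,0]
    - [[0.02,-0.52,0],0,0]
    - [[-0.07,-0.52,0],0,0]
    - [[-0.16,-0.5,0],0,0]
    - [[-0.24,-0.46,0],0,0]
    - [[-0.32,-0.41,0],0,0]
    - [[-0.39,-0.35,0],0,0]
    - [[-0.44,-0.28,0],0,0]
    - [[-0.48,-0.2,0],0,0]
    - [[-0.51,-0.11,0],0,0]
    - [[-0.52,-0.02,0],0,0]

```text
clock: 11.17
eef_pos: [553.7, -1.2, 126.9]
eef_rot: [-3.141, -0.0, 1.689]
wrist_force: [-1.0, 5.4, 0.2]
finger_gap: 13.6
```

Call:
carry_out:
  deltas:
    - [[-0.52,0.07,0],0,0]
    - [[-0.5,0.16,0],0,0]
    - [[-0.46,0.24,0],0,0]
    - [[-0.41,0.32,0],0,0]
    - [[0,0,0],0,0]
    - [[0,0,0],0,0]

```text
clock: 11.67
eef_pos: [564.6, -19.2, 126.9]
eef_rot: [3.14, 0.0, 1.689]
wrist_force: [4.6, 3.3, -0.3]
finger_gap: 14.1
```

```bash
cat >> h.py <<'E'
def ang(c=(583.5,4.2),yaw=6.8):
    s=manip.read_state(); d=s['eef_pos'][:2]-np.array(c); a=np.degrees(np.arctan2(d[1],d[0]))-yaw
    return a, (-a/30)%12, np.hypot(*d)
E
python3 - <<'E'
from h import *
s=manip.read_state(); print(s['clock'],s['eef_pos'],s['wrist_force'],s['finger_gap'],ang())
crop("side",255,175,110,90,6,"s6",1.4)
crop("top",235,150,85,85,7,"t6",2.2)
E
```

```text
11.6667 [564.62639451 -19.19071952 126.89452971] [ 4.57901483  3.27078295 -0.28972682] 14.143041147172985 (np.float64(-135.699516576165), np.float64(4.5233172192055), np.float64(30.055594213194997))
```

View pics/s6.png

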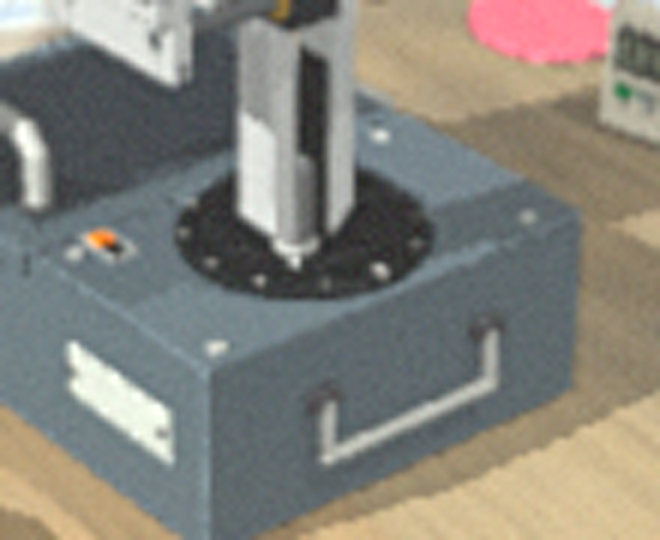

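View pics/t6.png

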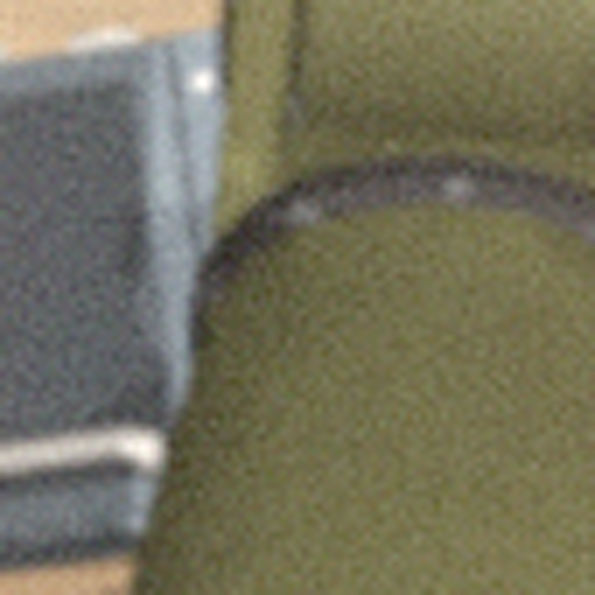

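Run:
```python
from h import *
for n in range(2,10):
    a=np.radians(6.8-30*n); q=proj("side",[583.5+45*np.cos(a),4.2+45*np.sin(a),87])[0]; print(n,((q-[255,175])*6).round())
for n in (4,4.5): 
    a=np.radians(6.8-30*n); print(((proj("side",[583.5+38*np.cos(a),4.2+38*np.sin(a),99.5])[0]-[255,175])*6).round())
```

```text
2 [413. 247.]
3 [378. 273.]
4 [320. 286.]
5 [257. 283.]
6 [206. 264.]
7 [182. 235.]
8 [190. 205.]
9 [226. 181.]
[317. 247.]
[290. 247.]
```

Call:
carry_out:
  deltas:
    - [[-0.14,0.15,0],0,0]
    - [[-0.14,0.16,0],0,0]
    - [[-0.12,0.17,0],0,0]
    - [[-0.11,0.18,0],0,0]
    - [[0,0,0],0,0]
    - [[0,0,0],0,0]

```text
clock: 12.27
eef_pos: [571.2, -23.0, 126.9]
eef_rot: [-3.142, 0.0, 1.689]
wrist_force: [0.7, 3.2, 1.0]
finger_gap: 13.6
```

Run:
```python
from h import *
s=manip.read_state(); print(s['clock'],s['eef_pos'],s['wrist_force'],s['finger_gap'],ang())
crop("side",255,175,110,90,6,"s7",1.4)
a=np.radians(-120-10*np.arange(19)); P=3*np.c_[np.sin(a),np.cos(a)]; print(np.diff(P,axis=0).round(2).tolist())
```

```text
12.2667 [571.15290955 -23.03972006 126.85465465] [0.74307835 3.16027587 0.95870154] 13.639313326218211 (np.float64(-121.18360961768347), np.float64(4.0394536539227826), np.float64(29.90740697015362))
[[0.3, -0.43], [0.37, -0.37], [0.43, -0.3], [0.47, -0.22], [0.51, -0.14], [0.52, -0.05], [0.52, 0.05], [0.51, 0.14], [0.47, 0.22], [0.43, 0.3], [0.37, 0.37], [0.3, 0.43], [0.22, 0.47], [0.14, 0.51], [0.05, 0.52], [-0.05, 0.52], [-0.14, 0.51], [-0.22, 0.47]]
```

View pics/s7.png

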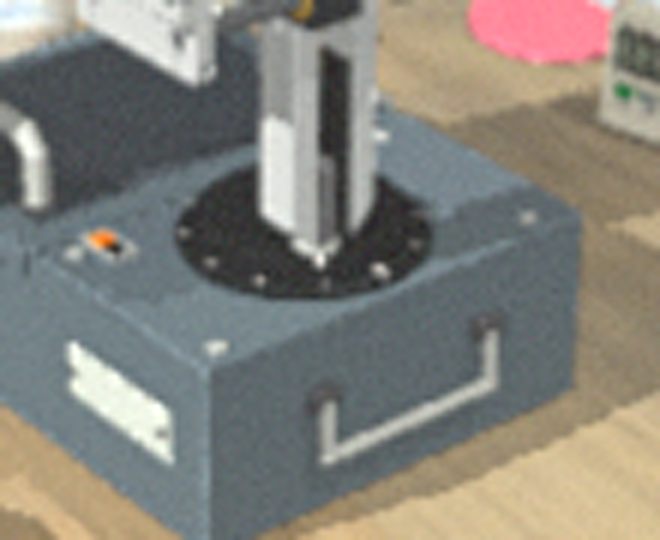

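Call:
carry_out:
  deltas:
    - [[0.3,-0.43,0],0,0]
    - [[0.37,-0.37,0],0,0]
    - [[0.43,-0.3,0],0,0]
    - [[0.47,-0.22,0],0,0]
    - [[0.51,-0.14,0],0,0]
    - [[0.52,-0.05,0],0,0]
    - [[0.52,0.05,0],0,0]
    - [[0.51,0.14,0],0,0]
    - [[0.47,0.22,0],0,0]
    - [[0.43,0.3,0],0,0]
    - [[0.37,0.37,0],0,0]
    - [[0.3,0.43,0],0,0]
    - [[0.22,0.47,0],0,0]
    - [[0.14,0.51,0],0,0]
    - [[0.05,0.52,0],0,0]
    - [[-0.05,0.52,0],0,0]
    - [[-0.14,0.51,0],0,0]
    - [[-0.22,0.47,0],0,0]

```text
clock: 13.82
eef_pos: [595.2, 32.3, 126.8]
eef_rot: [-3.141, -0.0, 1.689]
wrist_force: [-4.2, -2.7, 1.5]
finger_gap: 13.8
```

Call:
carry_out:
  deltas:
    - [[-0.3,0.43,0],0,0]
    - [[-0.37,0.37,0],0,0]
    - [[-0.43,0.3,0],0,0]
    - [[-0.47,0.22,0],0,0]
    - [[-0.51,0.14,0],0,0]
    - [[-0.52,0.05,0],0,0]
    - [[-0.52,-0.05,0],0,0]
    - [[-0.51,-0.14,0],0,0]
    - [[-0.47,-0.22,0],0,0]
    - [[-0.43,-0.3,0],0,0]
    - [[-0.37,-0.37,0],0,0]
    - [[-0.3,-0.43,0],0,0]
    - [[-0.22,-0.47,0],0,0]
    - [[-0.14,-0.51,0],0,0]
    - [[-0.05,-0.52,0],0,0]
    - [[0.05,-0.52,0],0,0]
    - [[0.14,-0.51,0],0,0]
    - [[0.22,-0.47,0],0,0]

```text
clock: 15.32
eef_pos: [571.0, -23.0, 126.9]
eef_rot: [3.14, 0.0, 1.689]
wrist_force: [7.7, 2.1, -2.2]
finger_gap: 13.8
```

Call:
carry_out:
  deltas:
    - [[0.3,-0.43,0],0,0]
    - [[0.37,-0.37,0],0,0]
    - [[0.43,-0.3,0],0,0]
    - [[0.47,-0.22,0],0,0]
    - [[0.51,-0.14,0],0,0]
    - [[0.52,-0.05,0],0,0]
    - [[0.52,0.05,0],0,0]
    - [[0,0,0],0,0]
    - [[0,0,0],0,0]

```text
clock: 16.07
eef_pos: [553.1, 6.4, 126.9]
eef_rot: [3.14, 0.001, 1.689]
wrist_force: [6.0, 1.4, -2.9]
finger_gap: 14.0
```

Run:
```python
from h import *
s=manip.read_state(); print(s['clock'],s['eef_pos'],s['wrist_force'],s['finger_gap'],ang())
crop("side",255,175,110,90,6,"s8",1.4)
```

```text
16.0667 [553.09352545   6.38124255 126.89893308] [ 5.97720978  1.37871742 -2.88725366] 13.961107549257047 (np.float64(169.09685173375456), np.float64(6.363438275541514), np.float64(30.48461109634576))
```

View pics/s8.png

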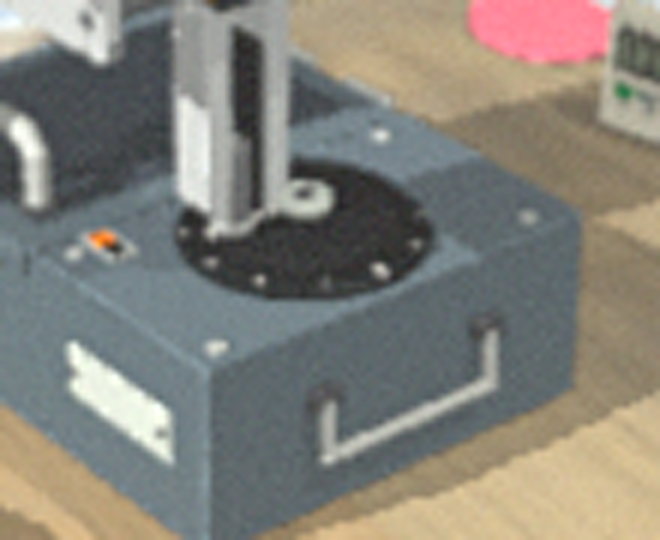

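Call:
carry_out:
  deltas:
    - [[0.25,0.07,0],0,0]
    - [[0.24,0.09,0],0,0]
    - [[0.23,0.1,0],0,0]
    - [[0.21,0.11,0],0,0]
    - [[0,0,0],0,0]
    - [[0,0,0],0,0]

```text
clock: 16.62
eef_pos: [555.5, 16.2, 126.9]
eef_rot: [3.142, -0.0, 1.689]
wrist_force: [0.8, -0.7, 0.6]
finger_gap: 13.8
```

Run:
```python
from h import *
s=manip.read_state(); print(s['clock'],s['eef_pos'],s['wrist_force'],s['finger_gap'],ang())
crop("side",255,175,110,90,6,"s9",1.4)
for n in (7,):
    a=np.radians(6.8-30*n); print([((proj("side",[583.5+r*np.cos(a),4.2+r*np.sin(a),99.5])[0]-[255,175])*6).round() for r in (0,30,38)])
```

```text
16.6167 [555.49546072  16.18187686 126.87122551] [ 0.82028568 -0.68204746  0.55143029] 13.7608198496391 (np.float64(150.03610639560912), np.float64(6.998796453479696), np.float64(30.460131211239936))
[array([300., 197.]), array([221., 203.]), array([200., 205.])]
```

View pics/s9.png

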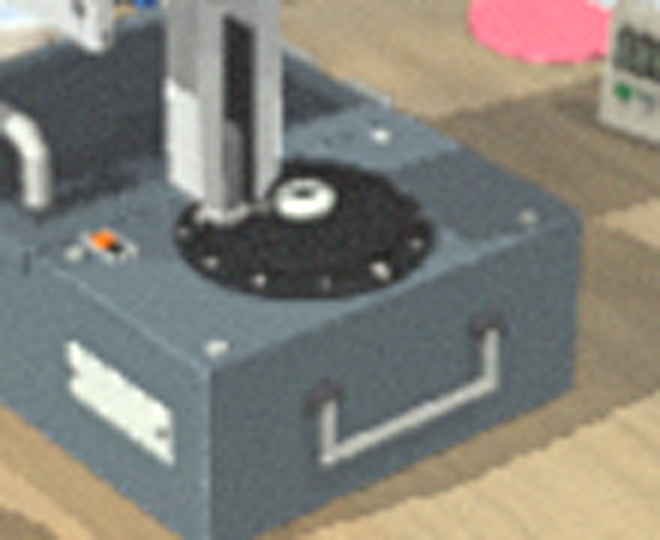

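Call:
carry_out:
  deltas:
    - [[-0.23,-0.12,0],0,0]
    - [[-0.24,-0.1,0],0,0]
    - [[-0.25,-0.08,0],0,0]
    - [[-0.26,-0.05,0],0,0]
    - [[0,0,0],5,0]
    - [[0,0,0],5,0]
    - [[0,0,0],0,0]
    - [[0,0,0],0,0]
  grip_force: 5

```text
clock: 17.33
eef_pos: [553.1, 5.4, 126.9]
eef_rot: [-3.141, 0.0, 1.517]
wrist_force: [0.9, -1.1, 1.6]
finger_gap: 13.9
```

Run:
```python
from h import *
s=manip.read_state(); a=ang(); print(s['clock'],s['eef_pos'],np.degrees(s['eef_rot']),s['wrist_force'],s['moment'],s['finger_gap'],a)
print(Ro.from_euler('xyz',s['eef_rot']).as_matrix().T@s['wrist_force'])
```

```text
17.3333 [553.12773513   5.39958837 126.89117267] [-1.79991197e+02  2.10544136e-02  8.69179250e+01] [ 0.93775151 -1.12037971  1.61923408] [-0.321601   -0.07530967  0.03344456] 13.881741333958377 (np.float64(170.93821130995255), np.float64(6.302059623001582), np.float64(30.395945216710516))
[-1.06893454  0.99638516 -1.6189945 ]
```

Call:
carry_out:
  deltas:
    - [[-0.1,0.002,0],-2,0]
    - [[-0.1,0.002,0],-2,0]
    - [[-0.1,0.002,0],-2,0]
    - [[-0.1,0.002,0],-2,0]
    - [[-0.1,0.002,0],-2,0]
  grip_force: 4

```text
clock: 17.75
eef_pos: [553.3, 0.9, 126.9]
eef_rot: [3.142, -0.0, 1.694]
wrist_force: [1.4, 3.3, 1.2]
finger_gap: 14.2
```

```bash
cat > f.py <<'E'
from h import *
np.set_printoptions(precision=2,suppress=True)
s=manip.read_state(); a=ang(); print(s['clock'],s['eef_pos'],np.degrees(s['eef_rot'][2]),s['finger_gap'],np.round(a,2),"tool F",Ro.from_euler('xyz',s['eef_rot']).as_matrix().T@s['wrist_force'])
E
python3 f.py
```

```text
17.75 [553.35   0.94 126.85] 97.06926263794804 14.160081532306979 [-180.63    6.02   30.33] tool F [ 3.06  1.77 -1.2 ]
```

Call:
carry_out:
  deltas:
    - [[-0.1,0.002,0],-2,0]
    - [[-0.1,0.002,0],-2,0]
    - [[-0.1,0.002,0],-2,0]
    - [[-0.1,0.002,0],-2,0]

```text
clock: 18.08
eef_pos: [554.1, -2.9, 126.8]
eef_rot: [-3.142, -0.001, 1.834]
wrist_force: [1.1, 2.7, 1.4]
finger_gap: 13.5
```

```bash
python3 f.py
```

```text
18.0833 [554.09  -2.95 126.85] 105.07195279510799 13.486795442678332 [-173.15    5.77   30.27] tool F [ 2.32  1.78 -1.4 ]
```

Call:
carry_out:
  deltas:
    - [[-0.1,0.002,0],-2,0]
    - [[-0.1,0.002,0],-2,0]
    - [[-0.1,0.002,0],-2,0]
    - [[-0.1,0.002,0],-2,0]

```text
clock: 18.42
eef_pos: [555.4, -6.7, 126.9]
eef_rot: [3.142, -0.001, 1.973]
wrist_force: [1.0, 2.8, 1.2]
finger_gap: 13.8
```

Call:
carry_out:
  deltas:
    - [[-0.1,0.002,0],-2,0]
    - [[-0.1,0.002,0],-2,0]
    - [[-0.1,0.002,0],-2,0]
    - [[-0.1,0.002,0],-2,0]

```text
clock: 18.75
eef_pos: [557.1, -10.2, 126.8]
eef_rot: [3.142, -0.001, 2.113]
wrist_force: [1.0, 3.4, 1.7]
finger_gap: 13.8
```

Call:
carry_out:
  deltas:
    - [[-0.1,0.002,0],-2,0]
    - [[-0.1,0.002,0],-2,0]
    - [[-0.1,0.002,0],-2,0]
    - [[-0.1,0.002,0],-2,0]

```text
clock: 19.08
eef_pos: [559.4, -13.5, 126.8]
eef_rot: [-3.142, -0.001, 2.253]
wrist_force: [-0.2, 3.6, 1.9]
finger_gap: 13.8
```

```bash
python3 f.py
```

```text
19.0833 [559.35 -13.54 126.83] 129.07249449842843 13.847394709221138 [-150.49    5.02   29.96] tool F [ 2.92  2.12 -1.88]
```

Call:
carry_out:
  deltas:
    - [[-0.1,0.002,0],-1.8,0]
    - [[-0.1,0.002,0],-1.8,0]
    - [[-0.1,0.002,0],-1.8,0]
    - [[-0.1,0.002,0],-1.8,0]

```text
clock: 19.42
eef_pos: [562.0, -16.5, 126.8]
eef_rot: [-3.141, -0.001, 2.378]
wrist_force: [-0.1, 1.8, 2.6]
finger_gap: 14.0
```

```bash
python3 f.py
python3 - <<'E'
from h import *
crop("side",230,175,130,90,6,"s10",1.4)
E
```

```text
19.4167 [561.99 -16.5  126.83] 136.25878021879788 13.989997404389012 [-142.89    4.76   29.86] tool F [ 1.3   1.25 -2.61]
```

View pics/s10.png

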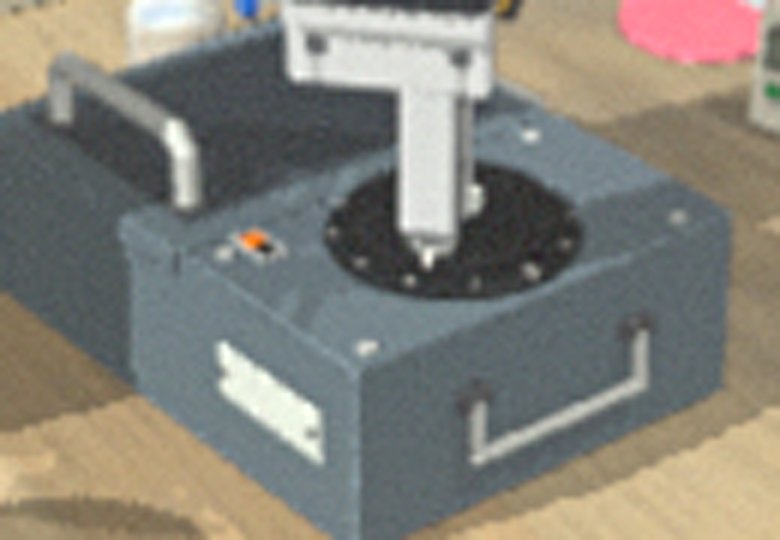

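The pointer at (428,262) is just past mark 5 at (410,282), so the knob is following. I carry on.

Call:
carry_out:
  deltas:
    - [[-0.1,0.002,0],-1.8,0]
    - [[-0.1,0.002,0],-1.8,0]
    - [[-0.1,0.002,0],-1.8,0]
    - [[-0.1,0.002,0],-1.8,0]

```text
clock: 19.8
eef_pos: [565.0, -19.1, 126.8]
eef_rot: [-3.141, -0.001, 2.502]
wrist_force: [-1.5, 2.5, 3.7]
finger_gap: 14.0
```

Call:
carry_out:
  deltas:
    - [[-0.1,0.002,-0.01],-1.8,0]
    - [[-0.1,0.002,0],-1.8,0]
    - [[-0.1,0.002,0],-1.8,0]
    - [[-0.1,0.002,0],-1.8,0]

```text
clock: 20.13
eef_pos: [568.3, -21.3, 126.9]
eef_rot: [-3.141, -0.001, 2.628]
wrist_force: [-1.8, 2.5, 2.7]
finger_gap: 14.1
```

```bash
python3 f.py
```

```text
20.1333 [568.31 -21.34 126.86] 150.57293985916255 14.073084989262481 [-127.54    4.25   29.72] tool F [ 2.81  1.33 -2.73]
```

Call:
carry_out:
  deltas:
    - [[-0.1,0.002,-0.01],-1.9,0]
    - [[-0.1,0.002,0],-1.9,0]
    - [[-0.1,0.002,0],-1.9,0]
    - [[-0.1,0.002,0],-1.9,0]

```text
clock: 20.47
eef_pos: [572.0, -23.1, 126.9]
eef_rot: [-3.141, -0.001, 2.761]
wrist_force: [0.2, 0.7, -0.2]
finger_gap: 14.1
```

```bash
python3 f.py
python3 - <<'E'
from h import *
crop("side",230,175,130,90,6,"s11",1.4)
E
```

```text
20.4667 [572.01 -23.12 126.89] 158.17945262399263 14.128366396812776 [-119.61    3.99   29.64] tool F [0.06 0.77 0.17]
```

View pics/s11.png

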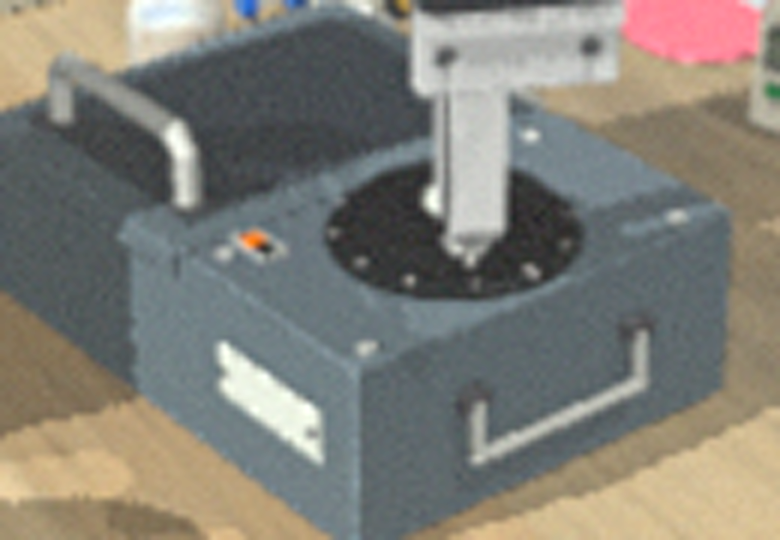

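The flag at (254,240) hasn't moved and the pointer is at 4, so I keep turning.

Call:
carry_out:
  deltas:
    - [[-0.1,0.002,0],-1.9,0]
    - [[-0.1,0.002,0],-1.9,0]
    - [[-0.1,0.002,0],-1.9,0]

```text
clock: 20.77
eef_pos: [575.0, -24.1, 126.9]
eef_rot: [3.142, -0.0, 2.859]
wrist_force: [-1.6, 1.5, 1.2]
finger_gap: 13.7
```

```bash
python3 f.py
```

```text
20.7667 [574.96 -24.11 126.89] 163.8091938258604 13.717181223794366 [-113.59    3.79   29.57] tool F [ 2.    1.01 -1.16]
```

Call:
carry_out:
  deltas:
    - [[-0.1,0.002,0],-1.9,0]
    - [[-0.1,0.002,0],-1.9,0]
    - [[-0.1,0.002,0],-1.9,0]

```text
clock: 21.02
eef_pos: [577.7, -24.8, 126.9]
eef_rot: [3.141, -0.001, 2.958]
wrist_force: [-0.6, 3.0, 1.1]
finger_gap: 13.6
```

```bash
python3 f.py
```

```text
21.0167 [577.73 -24.75 126.87] 169.50692876493991 13.605723788170716 [-108.06    3.6    29.52] tool F [ 1.11  2.82 -1.08]
```

Call:
carry_out:
  deltas:
    - [[-0.1,0.002,0],-1.9,0]
    - [[-0.1,0.0,0],-1.9,0]
    - [[-0.1,0.0,0],-1.9,0]

```text
clock: 21.27
eef_pos: [580.2, -25.0, 126.7]
eef_rot: [3.141, -0.002, 3.058]
wrist_force: [-4.9, 3.0, 3.4]
finger_gap: 13.6
```

```bash
python3 f.py
```

```text
21.2667 [580.21 -25.03 126.73] 175.21037915963086 13.642768341685455 [-103.23    3.44   29.42] tool F [ 5.18  2.61 -3.44]
```

Run:
```python
from h import *
crop("side",230,175,130,90,6,"s12",1.4)
```

```text
(no output)
```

View pics/s12.png

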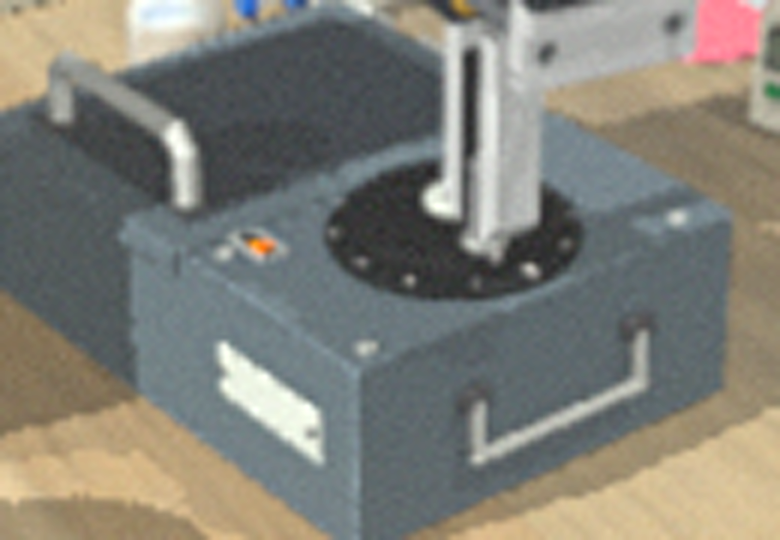

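The flag has moved right, from (254,240) to (262,245), so the bolt is drawn with the dial near 3.5. I release the knob and rise.

Call:
carry_out:
  deltas:
    - [[0.03,0,0],0,0.1]
    - [[0,0,0],0,0.2]
    - [[0,0,0],0,0.3]
    - [[0,0,0],0,0.3]
    - [[0,0,0],0,0.3]
    - [[0,0,-1],0,0.3]
    - [[0,0,-2],0,0.3]
    - [[0,0,-3],0,0.3]
    - [[0,0,-2],0,0.3]
    - [[0,0,0],0,0.3]
    - [[0,0,0],0,0.3]

```text
clock: 22.23
eef_pos: [581.0, -25.3, 208.5]
eef_rot: [-3.141, 0.002, 3.056]
wrist_force: [0.3, 0.2, -0.6]
finger_gap: 27.9
```

```bash
python3 f.py
python3 - <<'E'
from h import *
crop("side",220,165,140,105,5.5,"s13",1.3)
E
```

```text
22.2333 [581.02 -25.3  208.48] 175.07683864448103 27.922426340427688 [-101.61    3.39   29.61] tool F [-0.33  0.18  0.57]
```

View pics/s13.png

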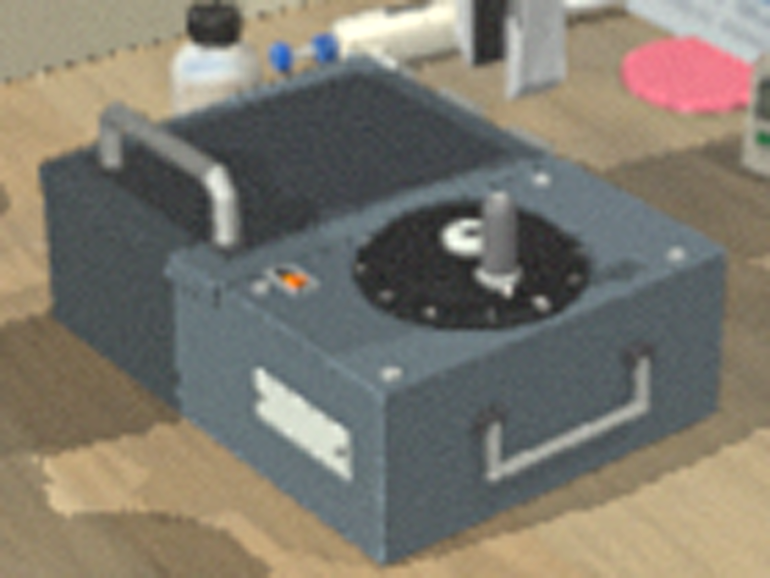

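Call:
carry_out:
  deltas:
    - [[0,0,-2],7.1,0.3]
    - [[0,0,-1],7.1,0.3]
    - [[0,0,0],7.1,0.3]
    - [[0,0,0],7.1,0.3]
    - [[0,0,0],7.1,0.3]
    - [[0,0,0],7.1,0.3]
    - [[0,0,0],7.1,0.3]
    - [[0,0,0],7.1,0.3]
    - [[0,0,0],7.1,0.3]
    - [[0,0,0],7.1,0.3]
    - [[0,0,0],7.1,0.3]
    - [[0,0,0],0.1,0.4]
    - [[0,0,0],0,0.4]
    - [[0,0,0],0,0.4]

```text
clock: 23.45
eef_pos: [580.5, -25.2, 236.5]
eef_rot: [-3.141, -0.0, 1.695]
wrist_force: [0.8, -1.1, 1.5]
finger_gap: 37.3
```

```bash
python3 f.py
python3 - <<'E'
from h import *
np.set_printoptions(precision=1,suppress=True)
p,d=vision.camera("side")
c=cv2.resize(p[178:214,232:268],None,fx=16,fy=16,interpolation=cv2.INTER_NEAREST); cv2.imwrite("pics/hs.png",cv2.convertScaleAbs(c,alpha=1.3)[:,:,::-1])
t,dt=vision.camera("top"); cv2.imwrite("pics/tt.png",cv2.convertScaleAbs(t,alpha=1.5)[:,:,::-1])
print(onz("top",[(105/14+211.5,180/14+204.5),(645/14+211.5,105/14+204.5)],116))
for uv in ((245,190),(250,193),(255,196),(258,198)): 
  w=p[uv[1]-4:uv[1]+5,uv[0]].astype(int).sum(1); print(uv,w, d[uv[1]-3:uv[1]+4,uv[0]])
E
```

```text
23.45 [580.53 -25.22 236.45] 97.12347070898596 37.339782657115144 [-102.57    3.42   29.57] tool F [-1.21  0.69 -1.47]
[[498.5 167.5 116. ]
 [509.4  71.5 116. ]]
(245, 190) [298 312 310 298 243 180 159 161 162] [1208.  1206.3 1205.5 1268.6 1262.8 1253.5 1253.1]
(250, 193) [272 304 319 300 256 178 152 165 169] [1192.  1195.7 1186.1 1253.1 1250.3 1242.  1234.1]
(255, 196) [262 313 312 307 268 200 167 158 155] [1178.3 1177.9 1173.4 1180.8 1229.1 1224.5 1223.7]
(258, 198) [263 353 471 515 498 417 330 249 232] [1168.9 1168.3 1170.7 1169.9 1170.7 1215.6 1215.1]
```

View pics/hs.png

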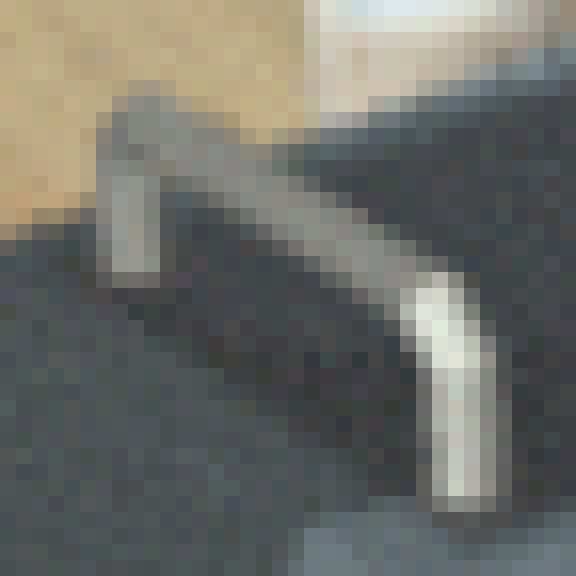

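View pics/tt.png

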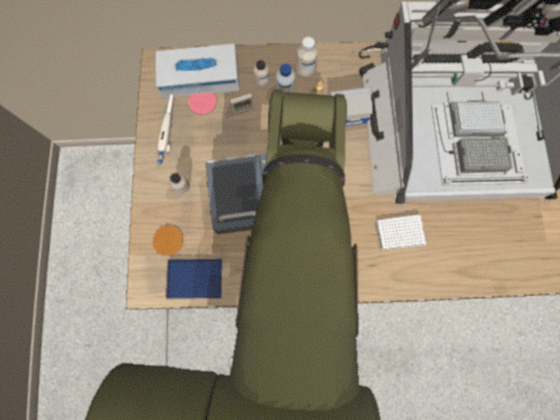

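Run:
```python
from h import *
np.set_printoptions(precision=1,suppress=True)
p,d=vision.camera("side")
for x,y in((160,122),(220,162),(285,200),(340,232),(395,265),(430,300)):
    uv=(x/16+231.5,y/16+177.5); e,r=ray("side",[uv]); dd=d[int(round(uv[1])),int(round(uv[0]))]; print(uv,dd,e+r[0]*(dd+5), onz("side",[uv],115))
t,dt=vision.camera("top")
for x,y in((160,165),(290,150),(430,132),(580,110)):
    uv=(x/14+211.5,y/14+204.5); e,r=ray("top",[uv]); dd=dt[int(round(uv[1])),int(round(uv[0]))]; print(uv,dd,e+r[0]*(dd+5), onz("top",[uv],115))
s=manip.read_state(); print(totool([503,120,140]))
```

```text
(241.5, 185.125) 1215.456 [499.7 154.7 115.5] [[500.1 155.6 115. ]]
(245.25, 187.625) 1206.9423 [502.7 140.8 113.9] [[501.7 138.9 115. ]]
(249.3125, 190.0) 1197.2457 [505.8 125.9 113.2] [[504.2 122.6 115. ]]
(252.75, 192.0) 1180.3289 [505.  106.4 116.6] [[506.4 109.2 115. ]]
(256.1875, 194.0625) 1171.4297 [507.1  93.4 116.3] [[508.3  95.7 115. ]]
(258.375, 196.25) 1168.583 [509.   86.5 113.2] [[507.5  83.4 115. ]]
(222.92857142857142, 216.28571428571428) 936.68146 [501.  157.7 116.1] [[501.2 157.8 115. ]]
(232.21428571428572, 215.21428571428572) 937.42914 [503.1 134.6 115.8] [[503.3 134.7 115. ]]
(242.21428571428572, 213.92857142857142) 939.8012 [506.  109.9 114.1] [[505.8 109.8 115. ]]
(252.92857142857144, 212.35714285714286) 938.491 [508.8  83.  116.2] [[509.1  83.1 115. ]]
[15.4 -5.9  9.7]
```

Run:
```python
from h import *
print(totool([504.8,120,122]))
```

```text
[15.33725236 -5.76248417 11.49447246]
```

Call:
carry_out:
  deltas:
    - [[1.3,-0.5,0],0.15,0.4]
    - [[2.5,-0.9,0],0.15,0.4]
    - [[2.5,-0.9,0],0,0.4]
    - [[2.5,-0.9,0],0,0.4]
    - [[2.5,-1.0,0],0,0.4]
    - [[2.5,-1.0,0],0,0.4]
    - [[1.5,-0.56,0],0,0.4]
    - [[0,0,2],0,0.4]
    - [[0,0,3],0,0.4]
    - [[0,0,2],0,0.4]
    - [[0,0,0.5],0,0.4]
    - [[0,0,0],0,0.4]
    - [[0,0,0],0,0.4]

```text
clock: 24.73
eef_pos: [506.0, 120.4, 163.1]
eef_rot: [3.141, -0.0, 1.686]
wrist_force: [-0.4, 0.3, 0.3]
finger_gap: 37.6
```

Run:
```python
from h import *
s=manip.read_state(); print(s['eef_pos'],np.degrees(s['eef_rot']),totool([504.8,120,122]))
crop("side",210,130,150,130,5,"s14",1.3)
```

```text
[506.03987182 120.38862856 163.14054353] [ 1.79937579e+02 -5.23876552e-03  9.65976868e+01] [-0.02473588 -0.1321133   4.11391062]
```

View pics/s14.png

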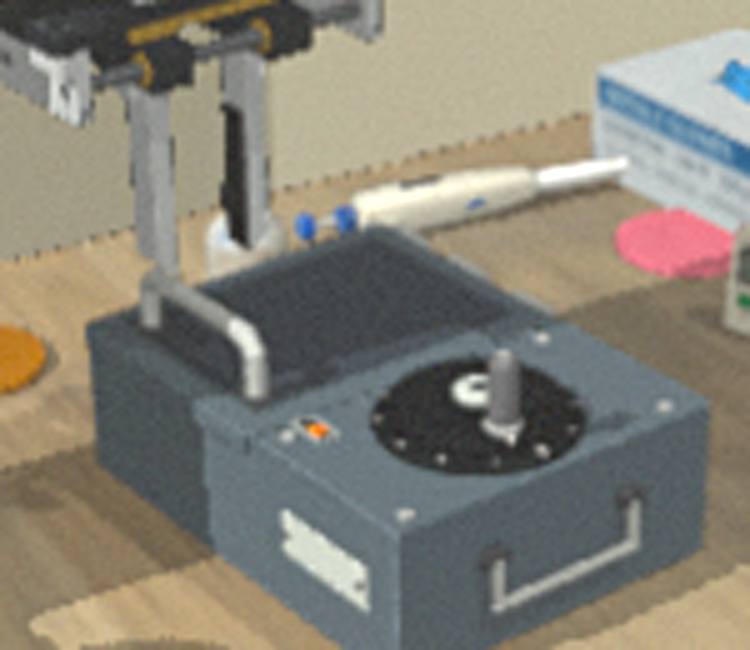

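The jaws straddle the bar line, with finger tips at (165,270) and (245,240) still 25 mm above it. I go down and close.

Call:
carry_out:
  deltas:
    - [[0,-0.1,1],0,0.4]
    - [[0,0,1.5],0,0.4]
    - [[0,0,1],0,0.4]
    - [[0,0,0.6],0,0.4]
    - [[0,0,0],0,0.3]
    - [[0,0,0],0,0.2]
    - [[0,0,0],0,0.15]
    - [[0,0,0],0,0.1]
    - [[0,0,0],0,0.05]
    - [[0,0,0],0,0]
    - [[0,0,0],0,0]
    - [[0,0,0],0,0]
  grip_force: 10

```text
clock: 25.78
eef_pos: [504.3, 119.9, 121.5]
eef_rot: [-3.14, 0.0, 1.686]
wrist_force: [-6.9, -1.4, 4.7]
finger_gap: 9.6
```

```bash
python3 f.py
python3 - <<'E'
from h import *
crop("side",210,130,150,130,5,"s15",1.3)
E
```

```text
25.7833 [504.29 119.93 121.46] 96.58009278325967 9.587468981752215 [117.59   8.08 140.25] tool F [-0.63 -7.   -4.71]
```

View pics/s15.png

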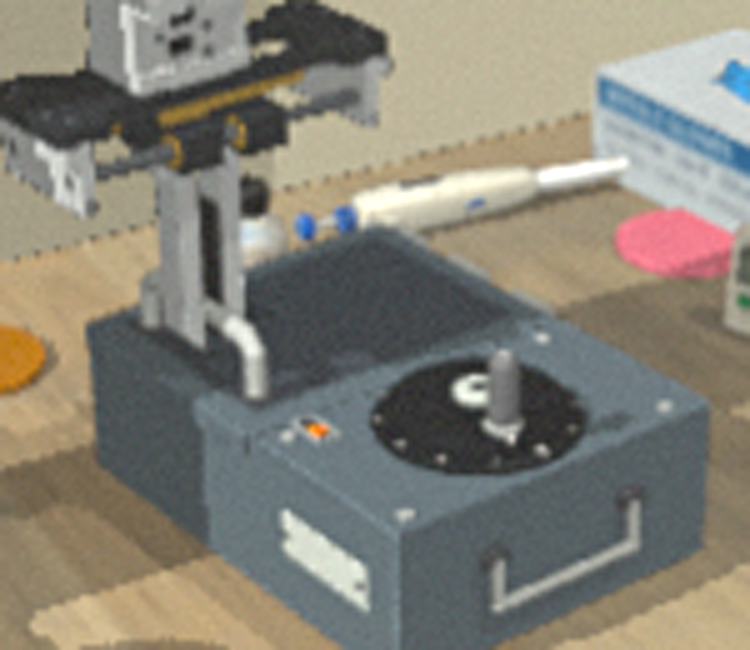

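Run:
```python
import numpy as np
f=np.radians(11.44+np.r_[0,1,2,3,np.arange(6,76,3)]); P=16.63*np.c_[-np.cos(f),-np.sin(f)]; print(np.diff(P,axis=0).round(2).tolist())
```

```text
[[0.06, -0.28], [0.06, -0.28], [0.07, -0.28], [0.24, -0.84], [0.28, -0.82], [0.33, -0.81], [0.37, -0.79], [0.41, -0.77], [0.45, -0.75], [0.49, -0.72], [0.52, -0.7], [0.56, -0.67], [0.59, -0.64], [0.63, -0.61], [0.66, -0.57], [0.69, -0.54], [0.71, -0.5], [0.74, -0.46], [0.76, -0.42], [0.78, -0.38], [0.8, -0.34], [0.82, -0.3], [0.83, -0.26], [0.84, -0.21], [0.85, -0.17], [0.86, -0.12], [0.87, -0.08]]
```

Call:
carry_out:
  deltas:
    - [[0,0,0],0,0]
    - [[0,0.06,-0.28],0,0]
    - [[0,0.06,-0.28],0,0]
  grip_force: 20

```text
clock: 26.08
eef_pos: [505.3, 120.0, 126.2]
eef_rot: [-3.139, 0.0, 1.686]
wrist_force: [-4.9, -0.9, -6.5]
finger_gap: 9.5
```

Call:
carry_out:
  deltas:
    - [[0,0.07,-0.28],0,0]
    - [[0,0.12,-0.42],0,0]
    - [[0,0.12,-0.42],0,0]
    - [[0,0.28,-0.82],0,0]
    - [[0,0.33,-0.81],0,0]
    - [[0,0.37,-0.79],0,0]
    - [[0,0,0],0,0]

```text
clock: 26.67
eef_pos: [518.2, 121.6, 163.3]
eef_rot: [-3.139, 0.0, 1.686]
wrist_force: [-16.4, -1.7, 8.1]
finger_gap: 9.1
```

```bash
python3 f.py
python3 - <<'E'
from h import *
crop("side",210,130,150,130,5,"s16",1.3)
E
```

```text
26.6667 [518.2  121.56 163.35] 96.58572344558627 9.134547345287077 [112.29   8.26 134.3 ] tool F [  0.23 -16.51  -8.09]
```

View pics/s16.png

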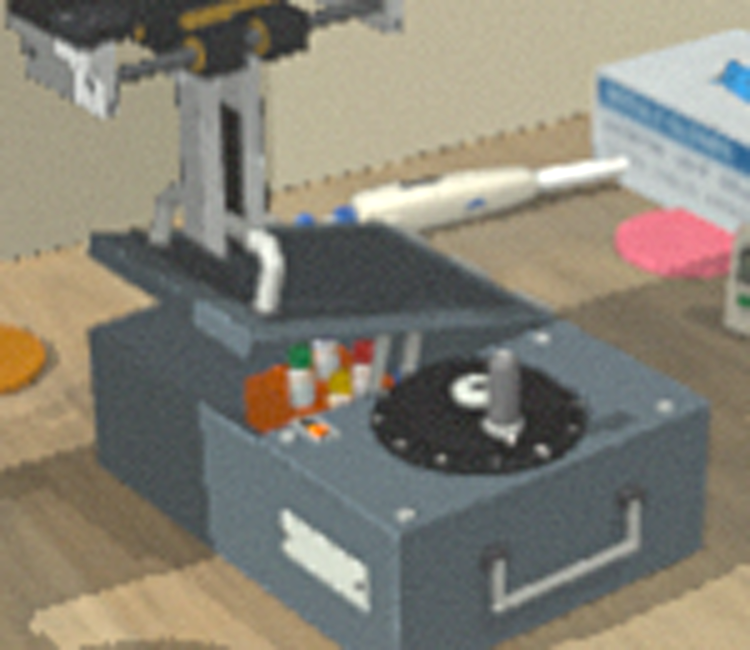

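Call:
carry_out:
  deltas:
    - [[0,0.31,-0.8],0,0]
    - [[0,0.43,-0.76],0,0]
    - [[0,0.47,-0.73],0,0]
    - [[0,0.52,-0.7],0,0]
    - [[0,0.56,-0.67],0,0]
    - [[0,0.59,-0.64],0,0]
    - [[0,0,0],0,0]

```text
clock: 27.3
eef_pos: [548.1, 125.1, 207.4]
eef_rot: [3.141, -0.0, 1.686]
wrist_force: [-10.9, -0.7, 11.7]
finger_gap: 9.0
```

```bash
python3 f.py
python3 - <<'E'
from h import *
crop("side",210,110,150,130,5,"s17",1.3)
E
```

```text
27.3 [548.08 125.07 207.38] 96.57949546492016 9.039705177977652 [ 99.53   8.68 125.95] tool F [  0.52 -10.9  -11.68]
```

View pics/s17.png

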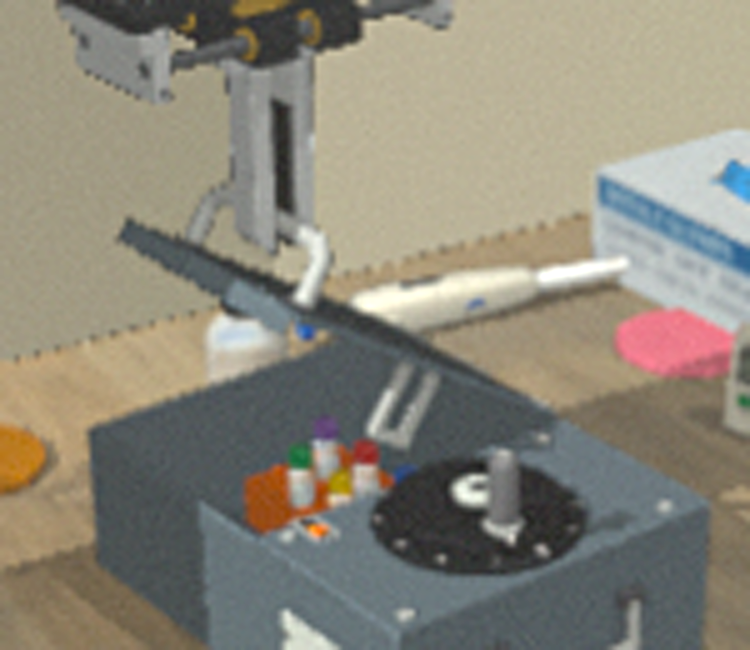

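Call:
carry_out:
  deltas:
    - [[0,0.56,-0.67],0,0]
    - [[0,0.63,-0.62],0,0]
    - [[0,0.65,-0.6],0,0]
    - [[0,0.68,-0.56],0,0]
    - [[0,0.71,-0.51],0,0]
    - [[0,0.73,-0.48],0,0]
    - [[0,0.75,-0.44],0,0]
    - [[0,0,0],0,0]

```text
clock: 28.02
eef_pos: [595.6, 130.5, 243.6]
eef_rot: [3.141, -0.0, 1.686]
wrist_force: [6.1, 2.7, -10.9]
finger_gap: 9.5
```

```bash
python3 f.py
python3 - <<'E'
from h import *
crop("side",210,90,150,130,5,"s18",1.3)
E
```

```text
28.0167 [595.63 130.55 243.62] 96.57311095735672 9.515296655704987 [ 77.72   9.41 126.93] tool F [ 2.02  6.32 10.93]
```

View pics/s18.png

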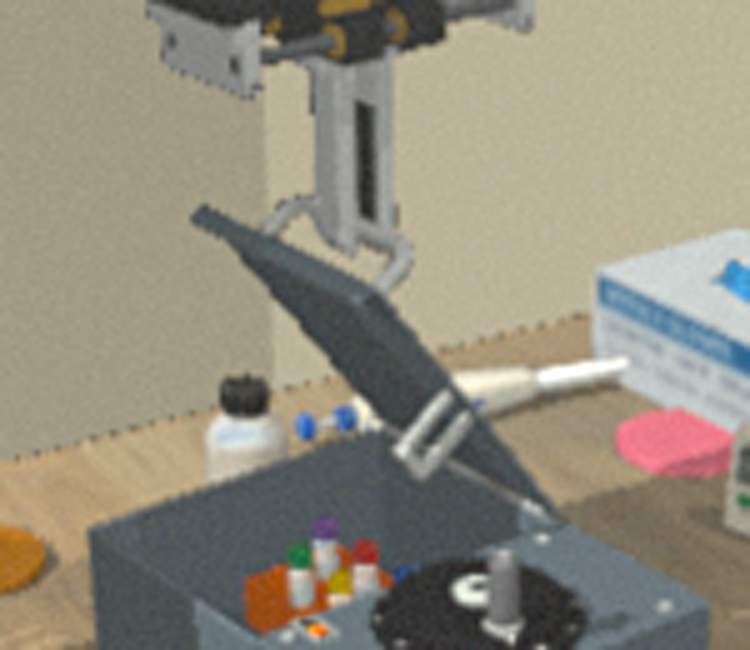

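Call:
carry_out:
  deltas:
    - [[0,0.79,-0.36],0,0]
    - [[0,0.79,-0.36],0,0]
    - [[0,0.81,-0.32],0,0]
    - [[0,0.82,-0.27],0,0]
    - [[0,0.83,-0.23],0,0]
    - [[0,0.84,-0.19],0,0]
    - [[0,0.4,-0.07],0,0]
    - [[0,0,0],0,0]
    - [[0,0,0],0,0]

```text
clock: 28.82
eef_pos: [646.8, 136.5, 260.1]
eef_rot: [-3.14, -0.0, 1.686]
wrist_force: [4.9, 3.5, -25.6]
finger_gap: 9.1
```

```bash
python3 f.py
python3 - <<'E'
from h import *
crop("side",210,90,150,130,5,"s19",1.3)
E
```

```text
28.8167 [646.76 136.54 260.1 ] 96.58575138386747 9.106987884234044 [ 57.65  10.08 146.68] tool F [ 2.86  5.32 25.57]
```

View pics/s19.png

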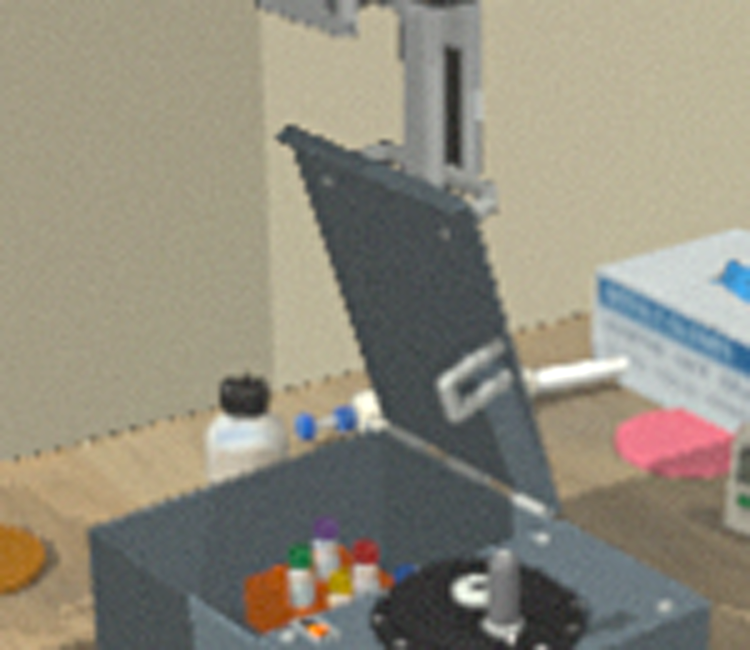

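The lid stands at roughly 70° and the bar is still held. I ease the upward pull, open slightly and go straight up.

Call:
carry_out:
  deltas:
    - [[0,-0.02,0.1],0,0]
    - [[0,0,0],0,0.12]
    - [[0,0,0],0,0.17]
    - [[0,0,0],0,0.17]
    - [[0,0,0],0,0.17]
    - [[0,0,0],0,0.17]

```text
clock: 29.37
eef_pos: [646.6, 136.3, 262.0]
eef_rot: [3.14, 0.0, 1.686]
wrist_force: [-0.2, 0.3, -0.2]
finger_gap: 15.8
```

```bash
python3 f.py
python3 - <<'E'
from h import *
crop("side",210,70,150,130,5,"s20",1.3)
E
```

```text
29.3667 [646.62 136.26 261.98] 96.57464267696514 15.817741371400768 [ 57.65  10.08 146.37] tool F [ 0.27 -0.16  0.17]
```

View pics/s20.png

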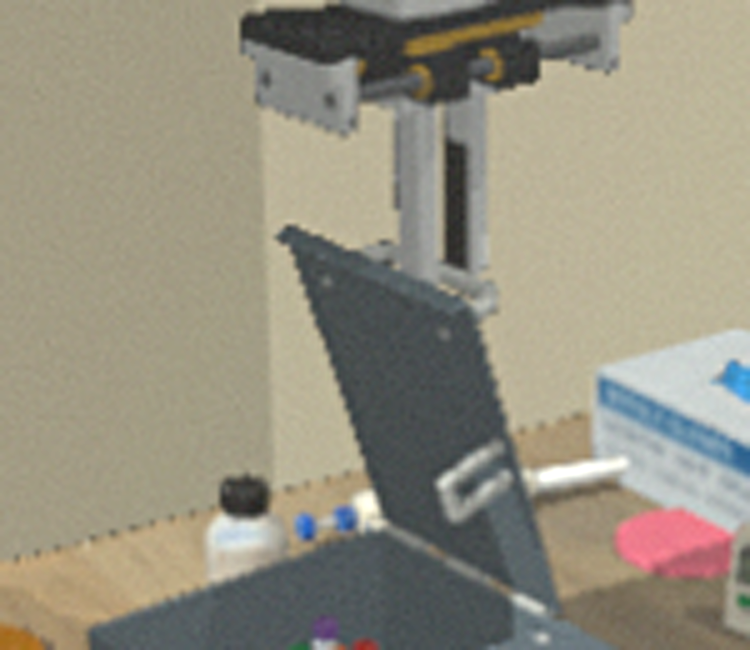

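Wrist force is now about 0 and the lid stays up. Next I rise clear.

Call:
carry_out:
  deltas:
    - [[0,0,-0.5],0,0.17]
    - [[0,0,-1],0,0.17]
    - [[0,0,-1.5],0,0.17]
    - [[0,0,-2],0,0.17]
    - [[0,0,-2],0,0.17]
    - [[0,0,-1],0,0.17]
    - [[0,0,0],0,0.17]
    - [[0,0,0],0,0.17]
    - [[0,0,0],0,0.17]

```text
clock: 30.17
eef_pos: [646.3, 136.3, 339.5]
eef_rot: [-3.14, 0.0, 1.686]
wrist_force: [-0.5, -0.2, 0.3]
finger_gap: 16.3
```

```bash
python3 f.py
python3 - <<'E'
from h import *
np.set_printoptions(precision=1,suppress=True)
p,d=vision.camera("side"); cv2.imwrite("pics/s21.png",p[:,:,::-1])
c=cv2.resize(p[100:240,200:360],None,fx=5,fy=5,interpolation=cv2.INTER_CUBIC)[:600]; cv2.imwrite("pics/s22.png",cv2.convertScaleAbs(c,alpha=1.3)[:,:,::-1])
E
```

```text
30.1667 [646.32 136.27 339.5 ] 96.57621425195018 16.257623333742647 [ 57.76  10.07 146.25] tool F [-0.1  -0.54 -0.34]
```

View pics/s21.png

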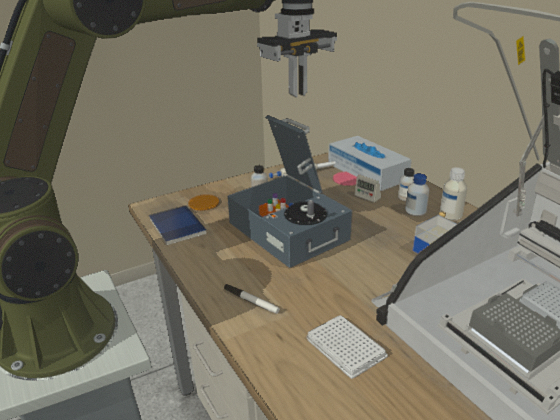

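View pics/s22.png

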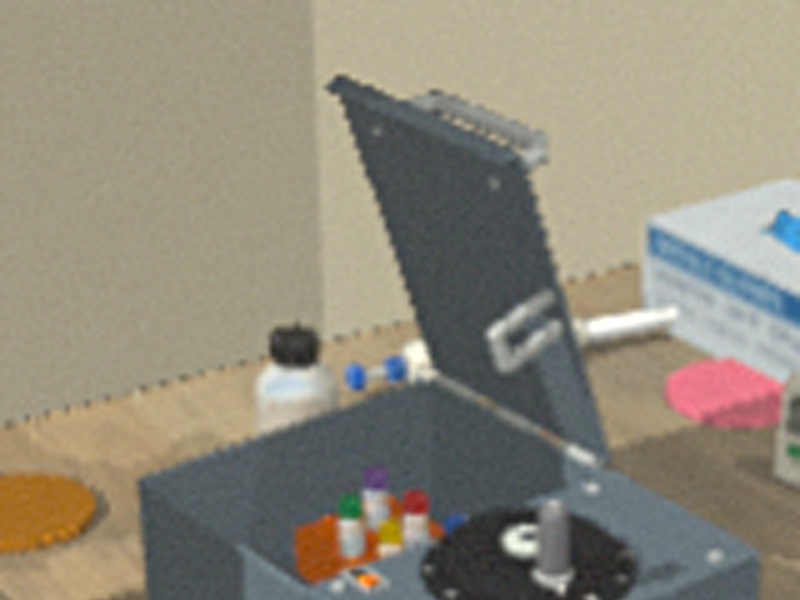

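The lid is up and free of the gripper, the flag is still right, and the bottle, dish, notebook and plate are unmoved. I hand the job in.

```bash
python3 -c "
from cell import workorder; print(workorder.sign_off())"
```

```text
the job is handed in; nothing more can be done
None
```

The lockbox is open and the job is handed in at about 30 s of the 72 s allowed. `sign_off()` reports no verdict.

- **Combination:** I turned the dial left two full turns and on to 4 (measured 4.04). Then I turned it right past 4 once and on to 7 (measured 7.00), and gently left with a weak grip. The dial caught at about 3.4 to 3.5, with about 5 N along its turning direction at the finger knob. The orange flag moved right, and I let go without pushing further.
- **Lid:** I lifted it by the bar handle to about 71 degrees, worked out from where the gripper was. It stayed up after release, with wrist force near 0.
- **Last checks:** The final side picture shows the lid up with nothing touching it, the flag still to the right, and the dial between 3 and 4. The bottle, dish, notebook and plate look unmoved. I judged that by eye from the one picture.
- **What disagreed:** While opening the lid, my hand path was off the lid's true arc by up to about 1 mm. That showed as up to about 26 N at the wrist, against the 120 N limit. I corrected it by small offsets during the lift and eased off before letting go.

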